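Put a stack of pantry goods away into their trays

ROBOT

A 6-joint arm with a two-finger parallel gripper is mounted at the origin on the work surface. World frame = base frame: x ahead of the robot, y to its left, z up, the work surface at z = 0. Lengths are in m, angles in degrees, forces in N, time in s.
With the tool pointing down it reaches from about 0.4 to 0.825 m from the base axis. Payload 7 kg.
Tool frame: the origin (TCP) lies on the centre line of the jaws, within the pads' length; the fingertips stand 19 mm ahead of it and the grasp point (between the pads) is the TCP (r.tip_extent is the distance from the TCP to the fingertips, in m); z points along the fingers, y is the line along which they close (so a half turn about z gives the same grasp; the last joint's range is limited). The gripper opens to 88 mm and grips with 3 to 60 N. Pads are 19 mm wide; open, the fingers measure 130 mm over their backs; the gripper's body (78 mm by 193 mm) begins 47 mm behind the grasp point.
Start: joints at [-55.915, 20.546, 0.682, 0, -70.136, -16.507], TCP at [0.204, -0.643, 0.246] pointing down, gripper open.
Joint ranges: [-176.03, 176.03], [-82.01, 121.73], [-58.28, 71.71], [-173.87, 95.51], [-174.79, -0.11], [-173.66, 173.66]. Speed limits (degrees/s): [136.94, 136.94, 172.46, 180, 180, 180].

INTERFACE

Orientations are given as [roll, pitch, yaw] about the fixed x, y, z axes, in that order (R = Rz(yaw) Ry(pitch) Rx(roll)).
In Python, from plant import r gives the robot as it stands. The module is installed in compiled form; this text tells all that it offers.
- The arm moves only by the tool jog_arm, never from a script. Its argument "deltas" is a list that holds one entry, the list of rows, each a list of 5 numbers: the opening, from -1 (shut) to 1 (fully open), then the shift along the world's x, y, z in cm, then the turn about the world's z in rad. In form: [[[claw, dx, dy, dz, turn], ...]]. A call has 1 to 8 rows; each row shifts and turns the commanded pose from where the row before left it; what a row does not reach is not made up. A row lasts 1/8 s, in which the tool goes at most 62.5 mm and 10.7 degrees, less where a joint would pass 70% of its speed; a pose out of reach is approached as far as the arm can. A call with a gripper value outside its range is refused whole. The fingers move at their own pace and stop on an object; "force" is the grip in N (left out, the last holds). Time passes only in rows, so rows that do not move let the fingers close. It gives the time, the measured TCP pose, the force, the opening and the grip force at its end, in the units of the state.
- r.get_state(): the state, without advancing time (a new reading comes with each control period).
- r.capture(name): name is "side" or "top"; returns the picture (400x640x3 uint8, blue, green, red); there is no depth.
- r.camera_info(name): a dict with "fx", "fy", "cx", "cy" (pixels), "k1" (the pictures are not rectified: a ray, as slopes to the right and down, at radius r is drawn at 1 + k1 r^2 times it, then the intrinsics apply), "view" (4x4, takes a point from world to camera coordinates). Camera axes: x right, y up, looking along -z (the intrinsics and any distortion apply to the point x, -y, -z); pixel columns grow to the right and rows downward; lengths in m; the calibration is good to about 2 mm. A picture is of the moment at which its call begins. camera_info takes no time and is no camera call.
- r.close_job(): hands the job in; it is judged then, once.
The state is a dict: "time_s": time; "joints": joint angles; "qd": joint speeds; "joint_torque": joint torques, N m; "tcp_pos": TCP position; "eef_rot": TCP orientation; "contact_force": force on the tool from outside, world axes, zero at the start; "moment": the same for the moment, N m; "gripper_width": finger opening in m; "gripper_force": force on a finger pad.
Only numpy, scipy, OpenCV 4.12 (cv2) and the standard library are available. Lean on these libraries where they do the work, as an engineer would, in place of code of your own. Each camera call takes 0.05 s, during which the arm holds its last target. There are 200 camera calls.

TASK

Put this stack of groceries away: take it apart from the top down, one thing at a time, and set each straight into the low white tray of its own shape (slim carton in the slim tray, round tin in the round one, square tin in the square one, and last the wide carton in the wide one), flat on the tray's floor and the right way up. Set everything down gently without dropping or toppling anything, and leave the canister and the jar where they are.

Things in the scene. Friction and masses are not known exactly. Their poses are not given: they have to be found in the camera images.
- slim_carton: Slim cardboard carton, 124 mm long (its x axis), 26 mm wide (y), 40 mm high, about 90 g. At the start it lies on top of the stack, bridging the two tins, its underside 89 mm above the work surface, its long axis roughly along that of the wide carton. Origin: centre of its underside, z up. 
- round_tin: Round steel tin with paper label, 54 mm in diameter, 45 mm high, about 200 g. At the start it stands on the wide carton, on one half of its length, about 42 mm from the middle (which half varies), next to the square tin with a gap of about 32 mm; the slim carton lies across both. Origin: centre of its underside, z up. 
- square_tin: Square steel tin with paper label, 50 x 50 mm, 45 mm high, about 200 g, sides along its x and y axes. At the start it stands on the other half of the wide carton, sides roughly parallel to the carton's. Origin: centre of its underside, z up. 
- wide_carton: Wide cardboard carton, 170 mm long (x), 66 mm wide (y), 44 mm high, about 280 g; bottom of the stack, lying on the work surface. Origin: centre of its underside, z up. 
- slim_tray: Low white plastic tray, long and slim, fixed to the work surface: outside 154 mm (x) by 54 mm (y), inside 146 x 46 mm; floor 4 mm thick, lip's top 12 mm above the work surface. Origin: centre of its underside, on the work surface. Place of the slim carton.
- round_tray: Low white plastic round tray, fixed: 84 mm outside diameter, 76 mm inside; floor 4 mm thick, lip 12 mm above the work surface. Origin: centre of its underside. Place of the round tin.
- square_tray: Low white plastic square tray, fixed: outside 80 x 80 mm, inside 72 x 72 mm, sides along its x and y; floor 4 mm thick, lip 12 mm above the work surface. Origin: centre of its underside. Place of the square tin.
- wide_tray: Low white plastic tray, long and wide, fixed: outside 198 mm (x) by 94 mm (y), inside 190 x 86 mm; floor 4 mm thick, lip 12 mm above the work surface. Origin: centre of its underside. Place of the wide carton.
- canister: Bystander: tall clear canister of cereal with a blue lid, 94 x 74 mm, 190 mm high, loose, at the left edge of the work. Origin: centre of its underside. Leave it alone.
- jar: Bystander: amber glass jar with a red lid, 72 mm in diameter, 100 mm high, loose, at the right edge of the work. Origin: centre of its underside. Leave it alone.
Not all that is in view belongs to the job. Leave any black or pink look-alike of the wide_carton alone.

How it is judged (in metres and radians):
On the way, in this order (a step that is already met when the one before it is completed fails the run):
1. the slim carton lies flat in the slim tray (horizontal distance between slim_carton and slim_tray below 0.018 m and z of slim_carton in the frame of slim_tray between 0.001 and 0.0075 m and angle between slim_carton's own z axis and vertical below 0.1 rad), for 0.2 s.
2. both tins stand flat in their own trays (either first), the slim carton still in its (all of step 1 and horizontal distance between round_tin and round_tray below 0.018 m and z of round_tin in the frame of round_tray between 0.001 and 0.0075 m and angle between each of round_tin, square_tin's own z axis and vertical below 0.1 rad and horizontal distance between square_tin and square_tray below 0.018 m and z of square_tin in the frame of square_tray between 0.001 and 0.0075 m), for 0.2 s.
3. the wide carton lies flat in the wide tray (horizontal distance between wide_carton and wide_tray below 0.018 m and z of wide_carton in the frame of wide_tray between 0.001 and 0.0075 m and angle between wide_carton's own z axis and vertical below 0.1 rad), for 0.2 s.
At the end, for the whole second after the job is handed in: Each of the four things lies in the tray of its own shape, centre within 18 mm of the tray's centre, underside on the tray's floor (within about 3 mm), right way up within 0.1 rad, and at rest (all of step 2 and all of step 3 and linear speed of each of slim_carton, round_tin, square_tin, wide_carton below 0.02 m/s and angular speed of each of slim_carton, round_tin, square_tin, wide_carton below 0.2 rad/s); the robot touches nothing.
It fails at once if a thing is dropped into its tray instead of being set down gently (it arrives faster than 0.6 m/s) ((horizontal distance between slim_carton and slim_tray below 0.05 m and z of slim_carton in the frame of slim_tray below 0.025 m and linear speed of slim_carton above 0.6 m/s) or (horizontal distance between round_tin and round_tray below 0.05 m and z of round_tin in the frame of round_tray below 0.025 m and linear speed of round_tin above 0.6 m/s) or (horizontal distance between square_tin and square_tray below 0.05 m and z of square_tin in the frame of square_tray below 0.025 m and linear speed of square_tin above 0.6 m/s) or (horizontal distance between wide_carton and wide_tray below 0.05 m and z of wide_carton in the frame of wide_tray below 0.025 m and linear speed of wide_carton above 0.6 m/s)).
It fails at once if one of the four things topples (tilts by more than about 35 degrees) (angle between any of slim_carton, round_tin, square_tin, wide_carton's own z axis and vertical above 0.6 rad).
It fails at once if the wide carton is lifted before everything that stood on it is in its own tray (height (world z) of wide_carton above 0.03 m and not ((horizontal distance between slim_carton and slim_tray below 0.018 m and z of slim_carton in the frame of slim_tray between 0.001 and 0.0075 m and angle between slim_carton's own z axis and vertical below 0.1 rad) and (horizontal distance between round_tin and round_tray below 0.018 m and z of round_tin in the frame of round_tray between 0.001 and 0.0075 m and angle between round_tin's own z axis and vertical below 0.1 rad) and (horizontal distance between square_tin and square_tray below 0.018 m and z of square_tin in the frame of square_tray between 0.001 and 0.0075 m and angle between square_tin's own z axis and vertical below 0.1 rad))).
It fails at once if the canister or the jar is moved by more than 20 mm or tipped (distance of any of canister, jar from where it was at the start of the episode above 0.02 m or angle between any of canister, jar's own z axis and vertical above 0.3 rad).
It also fails if it takes over 115 s, if anything falls off the work surface, if the arm or the gripper's body presses on something with over 40 N, if the wrist force passes 120 N, or if a joint passes its speed limit or range.

## Working session

There is one attempt and no reset: what is moved stays moved. The work goes in short steps, Python scripts to look and compute and a tool call to move; the robot and the scene stay as the last step left them, time stands still between calls to the robot, and variables do not carry over. Pictures are saved under pics/ and viewed, at most 14 in all, crops included, and the job is handed in when it is done.

Besides the shell and the picture viewer there is one more tool, called after "Emit:" by a JSON object that holds its "fn" and its "kwargs", one argument or row to a line. jog_arm: Moves the arm, as the interface text tells. Its arguments: {"type":"object","properties":{"deltas":{"type":"array"},"force":{"type":"number"}},"required":["deltas"]}

```bash
mkdir -p pics; python3 - <<'E'
from plant import r
import cv2,numpy as np
for n in("top","side"):
    cv2.imwrite(f"pics/{n}0.png",r.capture(n)); i=r.camera_info(n); print(n,{k:(np.round(v,4).tolist()) for k,v in i.items()})
s=r.get_state();print(s["time_s"],s["tcp_pos"],s["eef_rot"],s["gripper_width"],r.tip_extent)
E
```

```text
top {'fx': 453.8347, 'fy': 453.8347, 'cx': 324.6912, 'cy': 200.6253, 'k1': 0.016, 'view': [[0.0224, -0.9997, 0.0031, -0.014], [0.9876, 0.0226, 0.1557, -0.4306], [-0.1557, -0.0004, 0.9878, -1.583], [0.0, 0.0, 0.0, 1.0]]}
side {'fx': 517.8752, 'fy': 517.8752, 'cx': 324.4925, 'cy': 203.7075, 'k1': -0.1338, 'view': [[0.757, -0.6533, 0.01, -0.3129], [0.3409, 0.408, 0.847, -0.2051], [-0.5574, -0.6378, 0.5316, -1.2153], [0.0, 0.0, 0.0, 1.0]]}
0.1 [ 0.20373745 -0.64310719  0.24474329] [ 1.79919069e+02 -6.30744459e-03 -1.62424591e+02] 0.08790454516738404 0.019
```

View pics/top0.png

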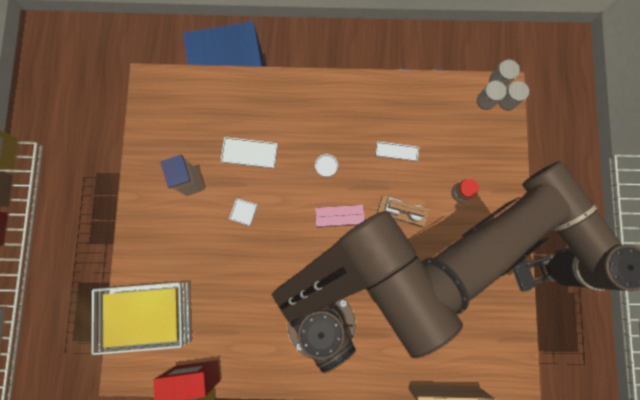

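View pics/side0.png

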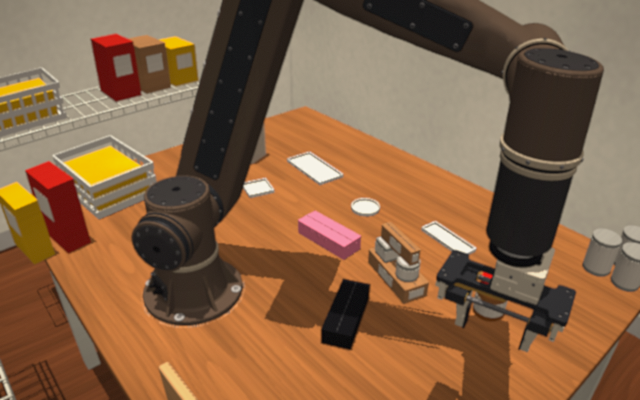

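The top view shows the trays: wide (249,152), slim (397,151), round (326,165), square (243,212). The stack is near (402,211), the pink look-alike at (340,216), the jar at (466,189) and the canister at (180,170). The side view shows the stack at (398,262), a pink look-alike at (330,234) and a black one at (346,313). The brown stacked one carrying the tins fits the description, and I'll confirm it in a crop.

```bash
cat > h.py <<'E'
import cv2,numpy as np
from plant import r
def ray(n,px):
    i=r.camera_info(n); V=np.array(i["view"]); px=np.atleast_2d(px).astype(float)
    K=np.array([[i["fx"],0,i["cx"]],[0,i["fy"],i["cy"]],[0,0,1]])
    u=cv2.undistortPoints(px.reshape(-1,1,2),K,np.array([i["k1"],0,0,0,0.]))[:,0]
    d=np.c_[u[:,0],-u[:,1],-np.ones(len(u))]@V[:3,:3]
    return -V[:3,:3].T@V[:3,3],d
def plane(n,px,z):
    o,d=ray(n,px); return o+d*((z-o[2])/d[:,2])[:,None]
def rect(n,contour,z):
    p=plane(n,contour.reshape(-1,2),z)[:,:2]
    (c,s,a)=cv2.minAreaRect((p*1000).astype(np.float32))
    if s[0]<s[1]: s=(s[1],s[0]); a+=90
    return np.round(np.array(c)/1000,4),np.round(s,1),round((a+90)%180-90,1)
E
python3 - <<'E'
from h import *
t=cv2.imread("pics/top0.png"); s=cv2.imread("pics/side0.png")
hsv=cv2.cvtColor(t,cv2.COLOR_BGR2HSV)
m=cv2.inRange(hsv,(0,0,150),(179,60,255))
m[:, :200]=0; m[:125]=0; m[240:]=0; m[:,460:]=0
for c in cv2.findContours(m,cv2.RETR_EXTERNAL,cv2.CHAIN_APPROX_NONE)[0]:
    if cv2.contourArea(c)>60: print(cv2.boundingRect(c),rect("top",c,.012))
a=cv2.resize(t[180:250,365:445],None,fx=5,fy=5,interpolation=cv2.INTER_CUBIC)
b=cv2.resize(s[210:310,350:440],None,fx=4,fy=4,interpolation=cv2.INTER_CUBIC)
o=np.zeros((400,780,3),np.uint8);o[:350,:400]=a;o[:,410:770]=b
cv2.imwrite("pics/c1.png",o)
E
```

```text
(229, 198, 28, 28) (array([0.3877, 0.289 ]), array([82.4, 82.2]), 74.3)
(315, 154, 23, 23) (array([ 0.5663, -0.0061]), array([82.4, 80.5]), 1.3)
(376, 142, 43, 19) (array([ 0.6251, -0.2656]), array([156.2,  56.4]), 83.6)
(221, 137, 57, 31) (array([0.6076, 0.2781]), array([199.9,  96.3]), 84.5)
```

View pics/c1.png

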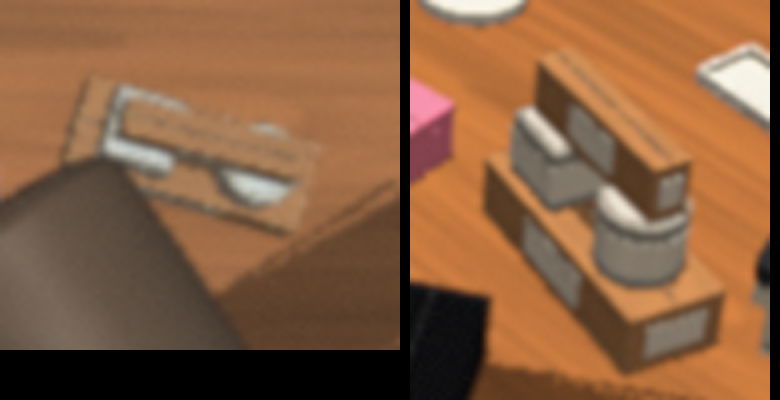

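The crop confirms it: brown carton at the bottom, square tin toward +y, round tin toward −y and the slim carton across both. The black and pink ones stand apart. Next I measure the slim carton from corners in both views.

```bash
python3 - <<'E'
from h import *
T=lambda P:np.array([(365+(x+.5)/5-.5,180+(y+.5)/5-.5) for x,y in P])
S=lambda P:np.array([(350+(x-410+.5)/4-.5,210+(y+.5)/4-.5) for x,y in P])
np.set_printoptions(precision=4,suppress=True)
t=plane("top",T([(126,103),(322,148),(312,176),(120,131)]),.129);print(t,t.mean(0))
s=plane("side",S([(537,63),(568,49),(692,160),(655,180)]),.129);print(s,s.mean(0))
for q in (t,s):
    d=q[0]+q[3]-q[1]-q[2] if q is t else q[0]+q[1]-q[2]-q[3]; print(np.degrees(np.arctan2(d[1],d[0])),np.linalg.norm(d)/2)
w=plane("side",S([(485,158),(632,318),(722,290)]),.044);print("wide top",w, (w[0]+w[2])/2)
w=plane("top",T([(90,78),(65,160),(298,232)]),.044);print("wide top",w,(w[0]+w[2])/2)
E
```

```text
[[ 0.4222 -0.2224  0.129 ]
 [ 0.3947 -0.3532  0.129 ]
 [ 0.3757 -0.3463  0.129 ]
 [ 0.4031 -0.2184  0.129 ]] [ 0.3989 -0.285   0.129 ]
[[ 0.3973 -0.2231  0.129 ]
 [ 0.4223 -0.2248  0.129 ]
 [ 0.3947 -0.3455  0.129 ]
 [ 0.3651 -0.3441  0.129 ]] [ 0.3949 -0.2844  0.129 ]
78.03292733207537 0.13224832788617608
76.09487842256459 0.12452179504879572
wide top [[ 0.3909 -0.1926  0.044 ]
 [ 0.3488 -0.3529  0.044 ]
 [ 0.4064 -0.3708  0.044 ]] [ 0.3987 -0.2817  0.044 ]
wide top [[ 0.4533 -0.2092  0.044 ]
 [ 0.3942 -0.1917  0.044 ]
 [ 0.347  -0.3553  0.044 ]] [ 0.4002 -0.2822  0.044 ]
```

Emit:
{"fn": "jog_arm", "kwargs": {
  "deltas": [
    [[1,2,4.2,0,0.12],[1,2.4,4.5,0,0.13],[1,2.4,4.5,0,0.13],[1,2.5,4.5,0,0.13],[1,2.5,4.5,0,0.13],[1,2.5,4.5,0,0.13],[1,2.5,4.5,0,0.13],[1,2.5,4.6,0,0.137]]
  ],
  "force": 20
}}

```text
time_s: 1.1
tcp_pos: [0.3972, -0.2839, 0.2455]
eef_rot: [180.0, 0.0, -102.8]
contact_force: [-0.4, -0.3, 0.8]
gripper_width: 0.0877
gripper_force: 0.0
```

Emit:
{"fn": "jog_arm", "kwargs": {
  "deltas": [
    [[1,0,0,0,0],[1,0,0,0,0]]
  ]
}}

```text
time_s: 1.35
tcp_pos: [0.3967, -0.2853, 0.2454]
eef_rot: [180.0, 0.0, -103.0]
contact_force: [-0.0, -0.1, -0.1]
gripper_width: 0.0879
gripper_force: 0.0
```

```bash
python3 - <<'E'
from h import *
for n in("top","side"):
    cv2.imwrite(f"pics/{n}1.png",r.capture(n))
t=cv2.imread("pics/top0.png"); h=cv2.cvtColor(t,cv2.COLOR_BGR2HSV)
m=cv2.inRange(h,(0,180,130),(6,255,255));m[:150]=0;m[230:]=0
c=max(cv2.findContours(m,0,1)[0],key=cv2.contourArea);print("jar",rect("top",c,.1))
m=cv2.inRange(h,(100,60,30),(140,255,150));m[:140]=0;m[200:]=0;m[:,230:]=0
c=max(cv2.findContours(m,0,1)[0],key=cv2.contourArea);print("can",rect("top",c,.19))
s=cv2.imread("pics/side0.png");print("black",plane("side",[(340,280),(368,290),(350,347),(324,342)],.044))
a=cv2.imread("pics/side1.png")[100:400,250:550];cv2.imwrite("pics/c2.png",cv2.resize(a,None,fx=2,fy=2))
E
```

```text
jar (array([ 0.4757, -0.4978]), array([56.5, 54.7]), -1.4)
can (array([0.4939, 0.483 ]), array([86. , 67.3]), 20.5)
black [[ 0.25793728 -0.23395853  0.044     ]
 [ 0.28280372 -0.30022351  0.044     ]
 [ 0.13618499 -0.39778937  0.044     ]
 [ 0.10566176 -0.35435889  0.044     ]]
```

View pics/c2.png

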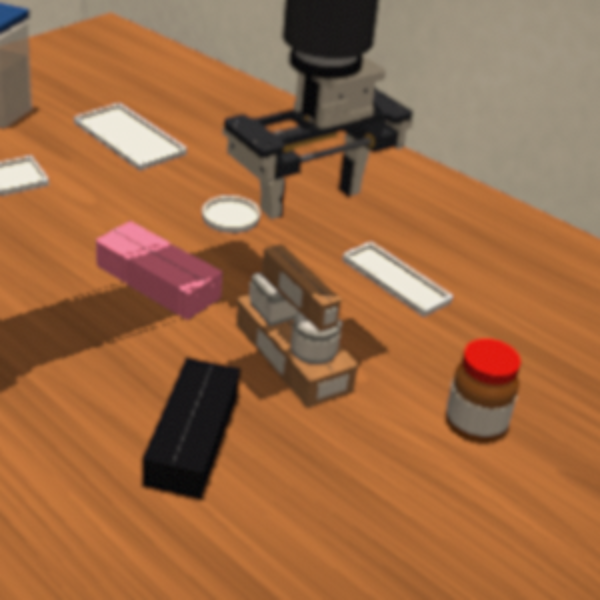

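The side crop shows the stack clear, the gripper above it, and the jar at (480,390) and black box at (190,430) out of the way. Going down.

Emit:
{"fn": "jog_arm", "kwargs": {
  "deltas": [
    [[1,0,0,-4,0],[1,0,0,-4,0],[1,0,0,-3,0],[1,0,0,-1.5,0],[1,0,0,0,0],[0.3,0,0,0,0],[0,0,0,0,0],[-0.2,0,0,0,0]]
  ]
}}

```text
time_s: 2.45
tcp_pos: [0.3973, -0.2855, 0.1213]
eef_rot: [-179.9, -0.0, -103.0]
contact_force: [-0.6, 0.0, 0.4]
gripper_width: 0.0631
gripper_force: 0.0
```

Emit:
{"fn": "jog_arm", "kwargs": {
  "deltas": [
    [[-0.3,0,0,0,0],[-0.4,0,0,0,0],[-0.6,0,0,0,0],[-1,0,0,0,0],[-1,0,0,0,0],[-1,0,0,0,0]]
  ],
  "force": 12
}}

```text
time_s: 3.2
tcp_pos: [0.3969, -0.2855, 0.1205]
eef_rot: [-180.0, 0.0, -103.0]
contact_force: [0.2, 0.1, -0.1]
gripper_width: 0.0259
gripper_force: 12.0
```

```bash
python3 - <<'E'
from h import *
a=r.capture("side")[160:310,320:470];cv2.imwrite("pics/c3.png",cv2.resize(a,None,fx=4,fy=4))
E
```

```text
(no output)
```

View pics/c3.png

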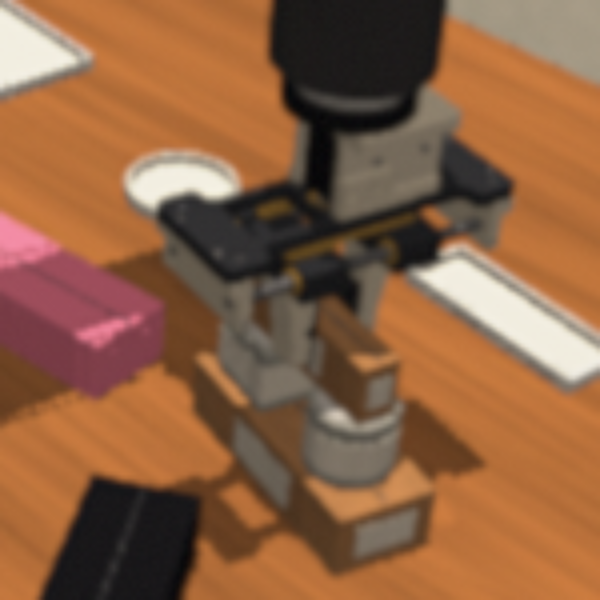

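The gripper (at 300,280 in the crop) holds the slim carton square across its middle (width 25.9 mm), with the fingertips above the tins. Lifting and carrying it to the slim tray.

Emit:
{"fn": "jog_arm", "kwargs": {
  "deltas": [
    [[-1,0,0,1,0],[-1,0,0,2,0],[-1,0,0,2,0],[-1,2,0.2,0,0],[-1,3.5,0.3,0,0.02],[-1,4,0.35,0,0.03],[-1,4,0.35,0,0.03],[-1,4,0.35,0,0.035]]
  ]
}}

```text
time_s: 4.25
tcp_pos: [0.5736, -0.2695, 0.1698]
eef_rot: [179.9, 0.0, -96.3]
contact_force: [-1.2, -0.7, -0.1]
gripper_width: 0.026
gripper_force: 12.0
```

Emit:
{"fn": "jog_arm", "kwargs": {
  "deltas": [
    [[-1,3.5,0.3,0,0],[-1,1.8,0.15,0,0],[-1,0,0,0,0],[-1,0,0,-3,0],[-1,0,0,-3,0],[-1,0,0,-3,0],[-1,0,0,-1.5,0],[-1,0,0,0,0]]
  ]
}}

```text
time_s: 5.25
tcp_pos: [0.624, -0.2654, 0.0646]
eef_rot: [179.9, 0.0, -96.4]
contact_force: [0.3, -0.4, 0.1]
gripper_width: 0.0259
gripper_force: 12.0
```

```bash
python3 - <<'E'
from h import *
a=r.capture("side")[160:310,370:520];cv2.imwrite("pics/c4.png",cv2.resize(a,None,fx=4,fy=4))
E
```

```text
(no output)
```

View pics/c4.png

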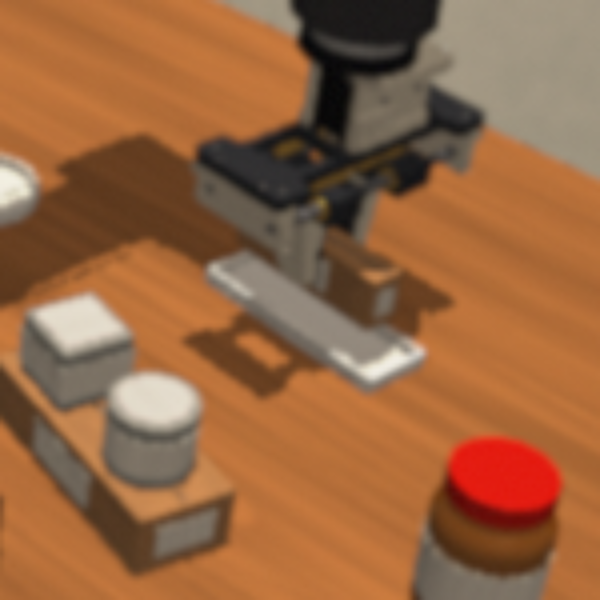

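The carton hangs aligned over the slim tray at (315,320) in the crop, and both tins are undisturbed.

Emit:
{"fn": "jog_arm", "kwargs": {
  "deltas": [
    [[-1,0.1,0,-1.5,0],[-1,0,0,-0.8,0],[-1,0,0,-0.4,0],[-1,0,0,-0.15,0],[-1,0,0,0,0]]
  ]
}}

```text
time_s: 5.92
tcp_pos: [0.6259, -0.2655, 0.0372]
eef_rot: [-180.0, -0.0, -96.4]
contact_force: [-0.6, 0.6, -0.9]
gripper_width: 0.0258
gripper_force: 12.0
```

Emit:
{"fn": "jog_arm", "kwargs": {
  "deltas": [
    [[-1,0,0,-0.1,0],[-1,0,0,-0.05,0],[-1,0,0,0,0],[-0.3,0,0,0,0],[-0.1,0,0,0,0],[0.1,0,0,0,0],[0.2,0,0,0,0],[0.2,0,0,0,0]]
  ]
}}

```text
time_s: 6.92
tcp_pos: [0.6258, -0.2655, 0.0356]
eef_rot: [180.0, 0.0, -96.4]
contact_force: [-0.7, -1.2, 0.1]
gripper_width: 0.0521
gripper_force: 0.0
```

Emit:
{"fn": "jog_arm", "kwargs": {
  "deltas": [
    [[0.3,0,0,1,0],[0.5,0,0,3,0],[1,0,0,5,0],[1,0,0,6,0],[1,0,0,0,0],[1,0,0,0,0]]
  ]
}}

```text
time_s: 7.68
tcp_pos: [0.6257, -0.2653, 0.1863]
eef_rot: [-179.9, 0.0, -96.4]
contact_force: [0.4, 0.2, -0.2]
gripper_width: 0.0873
gripper_force: 0.0
```

```bash
python3 - <<'E'
from h import *
t=r.capture("top");s=r.capture("side");cv2.imwrite("pics/top5.png",t);cv2.imwrite("pics/side5.png",s)
o=np.zeros((400,800,3),np.uint8);o[:,:400]=cv2.resize(t[130:230,350:450],None,fx=4,fy=4,interpolation=cv2.INTER_CUBIC);o[:,400:]=cv2.resize(s[215:315,365:465],None,fx=4,fy=4,interpolation=cv2.INTER_CUBIC)
cv2.imwrite("pics/c5.png",o)
E
```

```text
(no output)
```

View pics/c5.png

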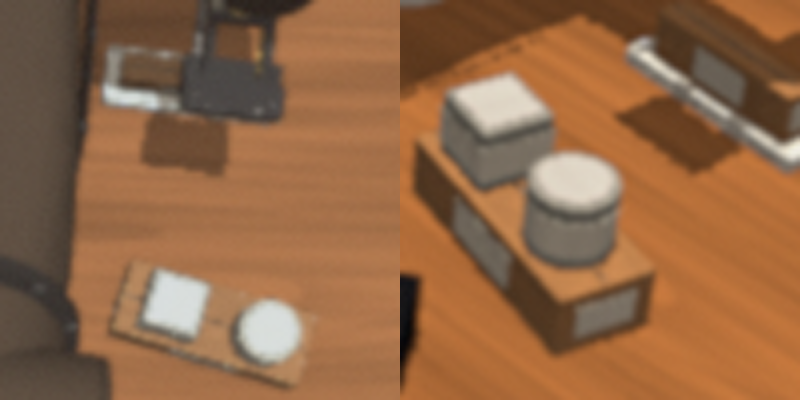

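The slim carton is in its tray (side crop, 730,80). The stack is unobstructed in the top view: square tin at (177,303) and round tin at (268,330) in the left half. Measuring the tins from their top faces.

```bash
python3 - <<'E'
from h import *
t=cv2.imread("pics/top5.png"); h=cv2.cvtColor(t,cv2.COLOR_BGR2HSV)
m=cv2.inRange(h,(0,0,125),(179,70,255));m[:190]=0;m[225:]=0;m[:,:380]=0;m[:,432:]=0
for c in cv2.findContours(m,0,1)[0]:
    if cv2.contourArea(c)>50: print(cv2.boundingRect(c),rect("top",c,.089))
s=cv2.imread("pics/side5.png"); h=cv2.cvtColor(s,cv2.COLOR_BGR2HSV)
m=cv2.inRange(h,(0,0,170),(179,70,255));m[:225]=0;m[285:]=0;m[:,:370]=0;m[:,423:]=0
for c in cv2.findContours(m,0,1)[0]:
    if cv2.contourArea(c)>50: print("side",cv2.boundingRect(c),rect("side",c,.089))
P=np.array([(133,260),(315,316),(297,387),(110,332)]);P=np.c_[350+(P[:,0]+.5)/4-.5,130+(P[:,1]+.5)/4-.5]
w=plane("top",P,.044);print(w,w.mean(0))
E
```

```text
(409, 205, 17, 16) (array([ 0.3882, -0.3212]), array([55. , 51.8]), -88.7)
(384, 197, 19, 18) (array([ 0.4092, -0.2398]), array([54.1, 52.8]), -17.5)
side (398, 253, 22, 14) (array([ 0.3908, -0.3209]), array([47.9, 47.2]), -13.8)
side (378, 234, 24, 14) (array([ 0.4108, -0.24  ]), array([45.5, 43.5]), 74.6)
[[ 0.45540339 -0.21012152  0.044     ]
 [ 0.40893134 -0.3707332   0.044     ]
 [ 0.34567914 -0.35412053  0.044     ]
 [ 0.39055356 -0.19001082  0.044     ]] [ 0.40014186 -0.28124652  0.044     ]
```

Tins at (0.389,−0.321) and (0.4095,−0.240). They are 84 mm apart, as they should be, and the sizes agree. Round tin first.

Emit:
{"fn": "jog_arm", "kwargs": {
  "deltas": [
    [[1,-3,-0.7,0,-0.03],[1,-4,-1,0,-0.03],[1,-4,-1,0,-0.03],[1,-4,-1,0,-0.03],[1,-4,-1,0,-0.03],[1,-3.2,-0.6,0,0],[1,-1.5,-0.3,0,0],[1,0,0,0,0]]
  ]
}}

```text
time_s: 8.78
tcp_pos: [0.3882, -0.3216, 0.1853]
eef_rot: [180.0, 0.0, -105.1]
contact_force: [0.3, 0.4, -0.2]
gripper_width: 0.0875
gripper_force: 0.0
```

Emit:
{"fn": "jog_arm", "kwargs": {
  "deltas": [
    [[1,0,0,-3,0],[1,0,0,-3,0],[1,0,0,-3,0],[1,0,0,-1.5,0],[1,0,0,-0.6,0],[1,0,0,0,0]]
  ]
}}

```text
time_s: 9.52
tcp_pos: [0.3894, -0.3216, 0.0747]
eef_rot: [-180.0, -0.0, -105.0]
contact_force: [0.2, -0.3, -0.1]
gripper_width: 0.088
gripper_force: 0.0
```

```bash
python3 - <<'E'
from h import *
s=r.capture("side");cv2.imwrite("pics/c6.png",cv2.resize(s[180:320,340:480],None,fx=4,fy=4,interpolation=cv2.INTER_CUBIC))
E
```

```text
(no output)
```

View pics/c6.png

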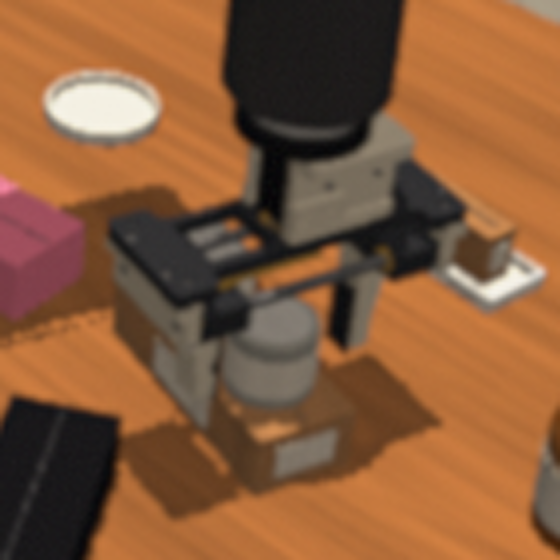

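The round tin at (270,350) sits between the fingers with room on both sides. Closing.

Emit:
{"fn": "jog_arm", "kwargs": {
  "deltas": [
    [[0.6,0,0,0,0],[0.4,0,0,0,0],[0.3,0,0,0,0],[0.2,0,0,0,0],[0,0,0,0,0],[-0.5,0,0,0,0],[-0.5,0,0,0,0],[-0.5,0,0,0,0]]
  ],
  "force": 22
}}

```text
time_s: 10.58
tcp_pos: [0.3888, -0.3215, 0.0747]
eef_rot: [180.0, -0.0, -105.0]
contact_force: [-2.0, 2.5, 4.8]
gripper_width: 0.0536
gripper_force: 22.0
```

Emit:
{"fn": "jog_arm", "kwargs": {
  "deltas": [
    [[-0.5,0,0,0.5,0],[-0.5,0,0,2,0],[-0.5,0,0,4,0],[-0.5,0,0,4,0],[-0.5,0,0,0,0]]
  ]
}}

```text
time_s: 11.2
tcp_pos: [0.3907, -0.3222, 0.1827]
eef_rot: [-179.6, -0.0, -105.0]
contact_force: [0.6, 0.1, -2.6]
gripper_width: 0.0537
gripper_force: 22.0
```

Emit:
{"fn": "jog_arm", "kwargs": {
  "deltas": [
    [[-0.5,1.2,2,0,0],[-0.5,2.5,4.4,0,0],[-0.5,2.8,5,0,0],[-0.5,2.8,5,0,0],[-0.5,2.8,5,0,0],[-0.5,2.8,5,0,0],[-0.5,1.8,3.4,0,0],[-0.5,1,1.8,0,0]]
  ]
}}

```text
time_s: 12.2
tcp_pos: [0.5659, -0.0037, 0.1781]
eef_rot: [179.9, -0.0, -104.9]
contact_force: [-0.5, 0.1, -2.1]
gripper_width: 0.0531
gripper_force: 22.0
```

Emit:
{"fn": "jog_arm", "kwargs": {
  "deltas": [
    [[-0.5,0,0,0,0],[-0.5,0,0,-3,0],[-0.5,0,0,-4,0],[-0.5,0,0,-3,0],[-0.5,0,0,-2,0],[-0.5,0,0,-1,0],[-0.5,0,0,0,0],[-0.5,0,0,0,0]]
  ]
}}

```text
time_s: 13.2
tcp_pos: [0.5664, -0.0056, 0.0505]
eef_rot: [-179.9, 0.0, -105.0]
contact_force: [0.6, 0.2, -2.0]
gripper_width: 0.054
gripper_force: 22.0
```

```bash
python3 - <<'E'
from h import *
s=r.capture("side");cv2.imwrite("pics/c7.png",cv2.resize(s[130:270,300:440],None,fx=4,fy=4,interpolation=cv2.INTER_CUBIC))
E
```

```text
(no output)
```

View pics/c7.png

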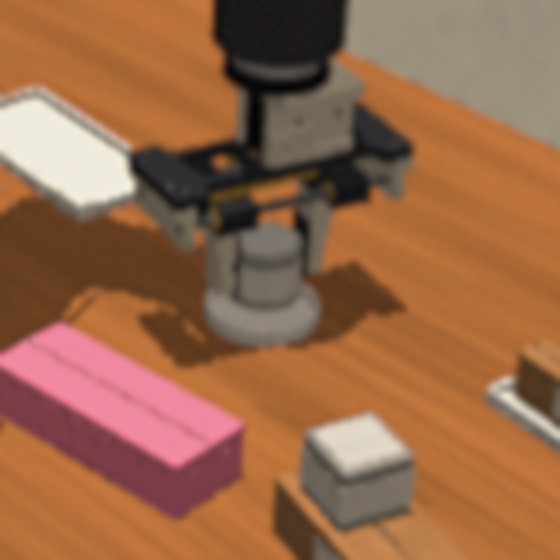

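The tin is centred over the round tray at (265,300) in the crop. Lowering the last 15 mm until it touches.

Emit:
{"fn": "jog_arm", "kwargs": {
  "deltas": [
    [[-0.5,0,0,-0.8,0],[-0.5,0,0,-0.4,0],[-0.5,0,0,-0.2,0],[-0.5,0,0,-0.1,0],[-0.5,0,0,0,0],[-0.5,0,0,0,0]]
  ]
}}

```text
time_s: 14.0
tcp_pos: [0.5658, -0.0055, 0.0347]
eef_rot: [-180.0, 0.0, -105.0]
contact_force: [-1.1, -0.3, 0.6]
gripper_width: 0.0534
gripper_force: 22.0
```

Emit:
{"fn": "jog_arm", "kwargs": {
  "deltas": [
    [[0.3,0,0,0,0],[0.5,0,0,0,0],[0.7,0,0,0,0],[0.8,0,0,0.5,0],[1,0,0,2.5,0],[1,0,0,5,0],[1,0,0,5,0],[1,0,0,2,0]]
  ]
}}

```text
time_s: 15.0
tcp_pos: [0.5672, -0.0052, 0.1885]
eef_rot: [-179.7, 0.1, -105.0]
contact_force: [0.8, 0.0, -0.9]
gripper_width: 0.0877
gripper_force: 0.0
```

Emit:
{"fn": "jog_arm", "kwargs": {
  "deltas": [
    [[1,-1.6,-2.4,0,0],[1,-3,-4.5,0,0],[1,-3,-4.5,0,0],[1,-3,-4.5,0,0],[1,-3,-4.5,0,0],[1,-1.5,-2.2,0,0],[1,-0.5,-0.8,0,0],[1,0,0,0,0]]
  ]
}}

```text
time_s: 16.0
tcp_pos: [0.4093, -0.2398, 0.1843]
eef_rot: [180.0, 0.0, -105.1]
contact_force: [0.1, 0.3, -0.7]
gripper_width: 0.0878
gripper_force: 0.0
```

Emit:
{"fn": "jog_arm", "kwargs": {
  "deltas": [
    [[1,0,0,-3,0],[1,0,0,-3,0],[1,0,0,-3,0],[1,0,0,-1.5,0],[1,0,0,0,0]]
  ]
}}

```text
time_s: 16.62
tcp_pos: [0.4094, -0.2386, 0.0784]
eef_rot: [179.8, -0.0, -104.9]
contact_force: [-0.3, 0.0, 0.3]
gripper_width: 0.0876
gripper_force: 0.0
```

```bash
python3 - <<'E'
from h import *
s=r.capture("side");cv2.imwrite("pics/c8.png",cv2.resize(s[170:310,330:470],None,fx=4,fy=4,interpolation=cv2.INTER_CUBIC))
E
```

```text
(no output)
```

View pics/c8.png

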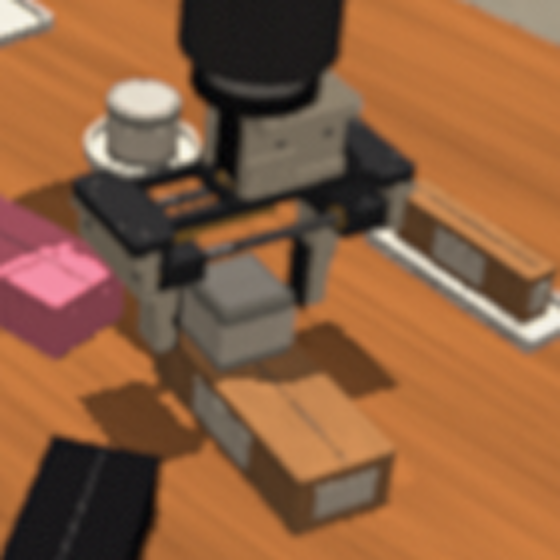

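The round tin stands in its tray at (143,130), and the square tin at (240,310) is between the fingers.

Emit:
{"fn": "jog_arm", "kwargs": {
  "deltas": [
    [[1,0,0,-0.3,0],[0.6,0,0,0,0],[0.4,0,0,0,0],[0.2,0,0,0,0],[0,0,0,0,0],[-0.5,0,0,0,0],[-0.5,0,0,0,0],[-0.5,0,0,0,0]]
  ]
}}

```text
time_s: 17.68
tcp_pos: [0.41, -0.2395, 0.0767]
eef_rot: [-180.0, -0.0, -105.0]
contact_force: [0.8, -0.2, 1.9]
gripper_width: 0.0497
gripper_force: 22.0
```

Emit:
{"fn": "jog_arm", "kwargs": {
  "deltas": [
    [[-0.5,0,0,0.5,0],[-0.5,0,0,2,0],[-0.5,0,0,5,0],[-0.5,0,0,4.5,0],[-0.5,0,0,0,0]]
  ]
}}

```text
time_s: 18.3
tcp_pos: [0.4117, -0.2399, 0.2001]
eef_rot: [-179.6, 0.0, -105.0]
contact_force: [0.5, -0.2, -2.4]
gripper_width: 0.05
gripper_force: 22.0
```

Emit:
{"fn": "jog_arm", "kwargs": {
  "deltas": [
    [[-0.5,1.2,2,0,0],[-0.5,2,4,0,0],[-0.5,2.2,5,0,0],[-0.5,2,5,0,0],[-0.5,1,5,0,0],[-0.5,0,5.5,0,0],[-0.5,-1,5,0,0],[-0.5,-2,5,0,0]]
  ]
}}

```text
time_s: 19.3
tcp_pos: [0.4629, 0.1269, 0.1953]
eef_rot: [179.9, -0.1, -105.0]
contact_force: [1.6, 1.2, -2.3]
gripper_width: 0.0498
gripper_force: 22.0
```

Emit:
{"fn": "jog_arm", "kwargs": {
  "deltas": [
    [[-0.5,-2.5,5,0,0],[-0.5,-2.2,5,0,0],[-0.5,-1.9,4,0,0],[-0.5,-1,2.4,0,0],[-0.5,0,0,0,0],[-0.5,0,0,-3,0],[-0.5,0,0,-3,0],[-0.5,0,0,0,0]]
  ]
}}

```text
time_s: 20.3
tcp_pos: [0.3867, 0.2871, 0.1342]
eef_rot: [179.9, -0.3, -105.1]
contact_force: [-0.0, -0.2, -1.3]
gripper_width: 0.0505
gripper_force: 22.0
```

Emit:
{"fn": "jog_arm", "kwargs": {
  "deltas": [
    [[-0.5,0,0,-3,0],[-0.5,0,0,-3,0],[-0.5,0,0,-1.5,0],[-0.5,0,0,-0.5,0],[-0.5,0,0,0,0],[-0.5,0,0,0,0]]
  ]
}}

```text
time_s: 21.05
tcp_pos: [0.3883, 0.29, 0.0575]
eef_rot: [-180.0, 0.1, -105.0]
contact_force: [0.4, -0.3, -1.5]
gripper_width: 0.0498
gripper_force: 22.0
```

```bash
python3 - <<'E'
from h import *
s=r.capture("side");cv2.imwrite("pics/c9.png",cv2.resize(s[100:240,200:340],None,fx=4,fy=4,interpolation=cv2.INTER_CUBIC))
E
```

```text
(no output)
```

View pics/c9.png

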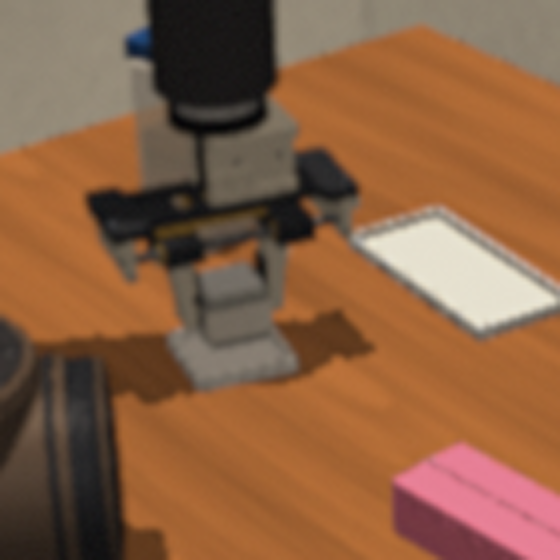

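The square tin is over the square tray at (235,350), and the canister stands clear behind. Lowering.

Emit:
{"fn": "jog_arm", "kwargs": {
  "deltas": [
    [[-0.5,0,0,-1,0],[-0.5,0,0,-0.6,0],[-0.5,0,0,-0.3,0],[-0.5,0,0,-0.1,0],[-0.5,0,0,0,0],[-0.5,0,0,0,0]]
  ]
}}

```text
time_s: 21.85
tcp_pos: [0.3877, 0.2893, 0.0367]
eef_rot: [180.0, -0.0, -105.0]
contact_force: [-2.6, -1.4, 5.5]
gripper_width: 0.0498
gripper_force: 22.0
```

Emit:
{"fn": "jog_arm", "kwargs": {
  "deltas": [
    [[0.3,0,0,0,0],[0.5,0,0,0,0],[0.7,0,0,0,0],[0.8,0,0,0.5,0],[1,0,0,2.5,0],[1,0,0,5,0],[1,0,0,5,0],[1,0,0,2,0]]
  ]
}}

```text
time_s: 22.85
tcp_pos: [0.3886, 0.2905, 0.1901]
eef_rot: [-179.9, 0.3, -105.0]
contact_force: [-0.7, 0.7, -0.4]
gripper_width: 0.0875
gripper_force: 0.0
```

Emit:
{"fn": "jog_arm", "kwargs": {
  "deltas": [
    [[1,1,-2.5,0,0],[1,2,-4.5,0,0],[1,2.5,-5,0,0],[1,2,-5,0,0],[1,1,-5,0,0],[1,0.5,-5.5,0,0],[1,0,-5.5,0,0],[1,-1,-5.5,0,0]]
  ]
}}

```text
time_s: 23.85
tcp_pos: [0.4679, -0.0972, 0.1869]
eef_rot: [-180.0, 0.0, -105.0]
contact_force: [0.7, 0.6, 0.2]
gripper_width: 0.0877
gripper_force: 0.0
```

Emit:
{"fn": "jog_arm", "kwargs": {
  "deltas": [
    [[1,-2,-5.5,0,0],[1,-2,-5.5,0,0],[1,-2,-5,0,0],[1,-0.8,-2.6,0,0],[1,0,0,0,0],[1,0,0,0,0]]
  ]
}}

```text
time_s: 24.6
tcp_pos: [0.3998, -0.2813, 0.1867]
eef_rot: [-180.0, 0.0, -105.0]
contact_force: [-0.3, 0.9, -0.2]
gripper_width: 0.0874
gripper_force: 0.0
```

```bash
python3 - <<'E'
from h import *
s=r.capture("side");cv2.imwrite("pics/side10.png",s);cv2.imwrite("pics/c10.png",cv2.resize(s[110:310,200:500],None,fx=2.6,fy=2.6,interpolation=cv2.INTER_CUBIC))
E
```

```text
(no output)
```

View pics/c10.png

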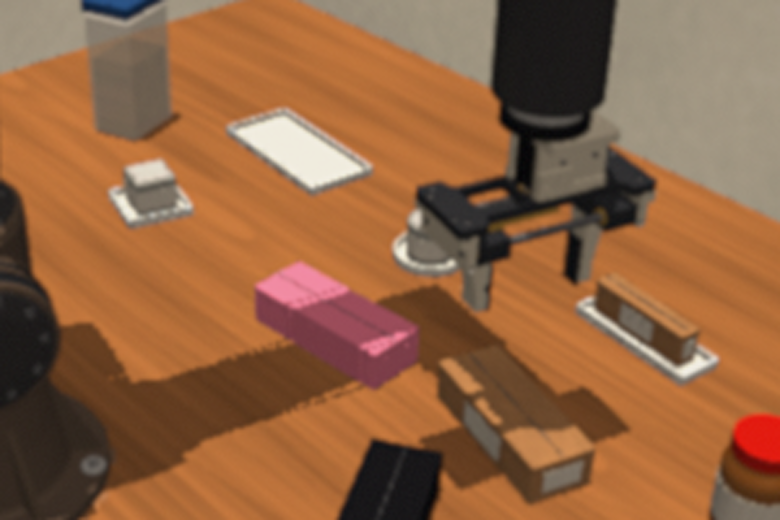

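Square tin (150,190), round tin (430,245) and slim carton (645,320) are all in their trays. The wide carton is at (515,415). A quick check of its corners before the tight (11 mm per side) descent.

```bash
python3 - <<'E'
from h import *
P=np.array([(438,364),(494,345),(592,449),(530,468)]);P=np.c_[200+(P[:,0]+.5)/2.6-.5,110+(P[:,1]+.5)/2.6-.5]
w=plane("side",P,.044);print(w,w.mean(0),np.linalg.norm(w[0]-w[1]),np.linalg.norm(w[1]-w[2]))
for a,b in((0,3),(1,2)): d=w[a]-w[b];print(np.degrees(np.arctan2(d[1],d[0])))
E
```

```text
[[ 0.38886119 -0.19386454  0.044     ]
 [ 0.45242804 -0.20755333  0.044     ]
 [ 0.40528299 -0.37098557  0.044     ]
 [ 0.34457857 -0.35182184  0.044     ]] [ 0.3977877  -0.28105632  0.044     ] 0.06502405313133049 0.1700963008600975
74.33939548826734
73.90881426491015
```

Emit:
{"fn": "jog_arm", "kwargs": {
  "deltas": [
    [[1,0,0,-4,-0.01],[1,0,0,-4,0],[1,0,0,-3,0],[1,0,0,-1,0],[1,0,0,-1,0],[1,0,0,-1,0],[1,0,0,-1,0],[1,0,0,-0.5,0]]
  ]
}}

```text
time_s: 25.65
tcp_pos: [0.3997, -0.2815, 0.0312]
eef_rot: [180.0, -0.0, -105.6]
contact_force: [-0.9, 0.6, 0.1]
gripper_width: 0.0878
gripper_force: 0.0
```

Emit:
{"fn": "jog_arm", "kwargs": {
  "deltas": [
    [[0.8,0,0,0,0],[0.6,0,0,0,0],[0.5,0,0,0,0],[0,0,0,0,0],[0,0,0,0,0],[0,0,0,0,0],[0,0,0,0,0],[0,0,0,0,0]]
  ],
  "force": 25
}}

```text
time_s: 26.65
tcp_pos: [0.4001, -0.2816, 0.0319]
eef_rot: [-180.0, -0.0, -105.6]
contact_force: [-0.3, 1.2, 4.7]
gripper_width: 0.0656
gripper_force: 25.0
```

Emit:
{"fn": "jog_arm", "kwargs": {
  "deltas": [
    [[0,0,0,0.5,0],[0,0,0,1.5,0],[0,0,0,3,0],[0,0,0,4,0],[0,0,0,4,0],[0,0,0,0,0]]
  ]
}}

```text
time_s: 27.4
tcp_pos: [0.4012, -0.2819, 0.1644]
eef_rot: [-179.7, 0.0, -105.6]
contact_force: [0.2, -0.7, -2.6]
gripper_width: 0.0661
gripper_force: 25.0
```

Emit:
{"fn": "jog_arm", "kwargs": {
  "deltas": [
    [[0,1,2,0,0],[0,1.6,4,0,0.02],[0,1.8,5,0,0.02],[0,1.8,5,0,0.02],[0,1.8,5,0,0.02],[0,1.8,5,0,0.02],[0,1.8,5,0,0.02],[0,1.8,5,0,0.02]]
  ]
}}

```text
time_s: 28.4
tcp_pos: [0.533, 0.08, 0.1601]
eef_rot: [179.9, -0.1, -97.5]
contact_force: [0.4, -0.3, -1.7]
gripper_width: 0.0658
gripper_force: 25.0
```

Emit:
{"fn": "jog_arm", "kwargs": {
  "deltas": [
    [[0,1.8,5,0,0.02],[0,1.8,5,0,0.016],[0,1.8,5,0,0],[0,1.3,3.5,0,0],[0,0.7,1.5,0,0],[0,0,0,0,0],[0,0,0,-3,0],[0,0,0,0,0]]
  ]
}}

```text
time_s: 29.4
tcp_pos: [0.6057, 0.2762, 0.1288]
eef_rot: [179.7, -0.2, -95.6]
contact_force: [-0.0, -1.1, -3.3]
gripper_width: 0.066
gripper_force: 25.0
```

Emit:
{"fn": "jog_arm", "kwargs": {
  "deltas": [
    [[0,0,0,-3,0],[0,0,0,-3,0],[0,0,0,-1,0],[0,0,0,0,0],[0,0,0,0,0]]
  ]
}}

```text
time_s: 30.02
tcp_pos: [0.6087, 0.2789, 0.0632]
eef_rot: [-179.9, 0.1, -95.5]
contact_force: [0.3, -0.5, -1.9]
gripper_width: 0.0659
gripper_force: 25.0
```

```bash
python3 - <<'E'
from h import *
s=r.capture("side");cv2.imwrite("pics/c11.png",cv2.resize(s[90:230,230:370],None,fx=4,fy=4,interpolation=cv2.INTER_CUBIC))
E
```

```text
(no output)
```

View pics/c11.png

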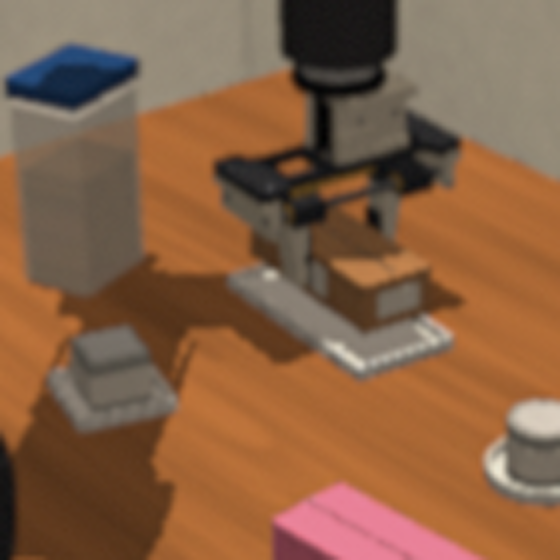

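The wide carton is aligned over its tray at (340,310), and the canister is clear. Lowering.

Emit:
{"fn": "jog_arm", "kwargs": {
  "deltas": [
    [[0,0,0,-1.2,0],[0,0,0,-0.8,0],[0,0,0,-0.4,0],[0,0,0,-0.2,0],[0,0,0,-0.1,0],[0,0,0,0,0],[0,0,0,0,0]]
  ]
}}

```text
time_s: 30.95
tcp_pos: [0.6078, 0.2784, 0.0359]
eef_rot: [-180.0, -0.0, -95.5]
contact_force: [-4.7, -2.9, 8.7]
gripper_width: 0.066
gripper_force: 25.0
```

Touching (+8.7 N). Releasing and backing up.

Emit:
{"fn": "jog_arm", "kwargs": {
  "deltas": [
    [[0.6,0,0,0,0],[0.8,0,0,0,0],[1,0,0,0,0],[1,0,0,0,0],[1,0,0,0.5,0],[1,0,0,2,0],[1,0,0,5,0],[1,0,0,5,0]]
  ]
}}

```text
time_s: 31.95
tcp_pos: [0.6077, 0.2784, 0.161]
eef_rot: [180.0, -0.0, -95.5]
contact_force: [0.8, 0.3, -0.3]
gripper_width: 0.0874
gripper_force: 0.0
```

Emit:
{"fn": "jog_arm", "kwargs": {
  "deltas": [
    [[1,0,-5,4,0],[1,0,-5,2,0],[1,0,-5,0,0],[1,0,-4,0,0],[1,0,-2,0,0],[1,0,0,0,0],[1,0,0,0,0],[1,0,0,0,0]]
  ]
}}

```text
time_s: 32.95
tcp_pos: [0.6079, 0.0708, 0.2185]
eef_rot: [180.0, -0.0, -95.4]
contact_force: [0.2, 1.0, -0.1]
gripper_width: 0.0874
gripper_force: 0.0
```

```bash
python3 - <<'E'
from h import *
s=r.capture("side");cv2.imwrite("pics/c12.png",cv2.resize(s[90:310,220:500],None,fx=2.7,fy=2.7,interpolation=cv2.INTER_CUBIC))
E
```

```text
(no output)
```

View pics/c12.png

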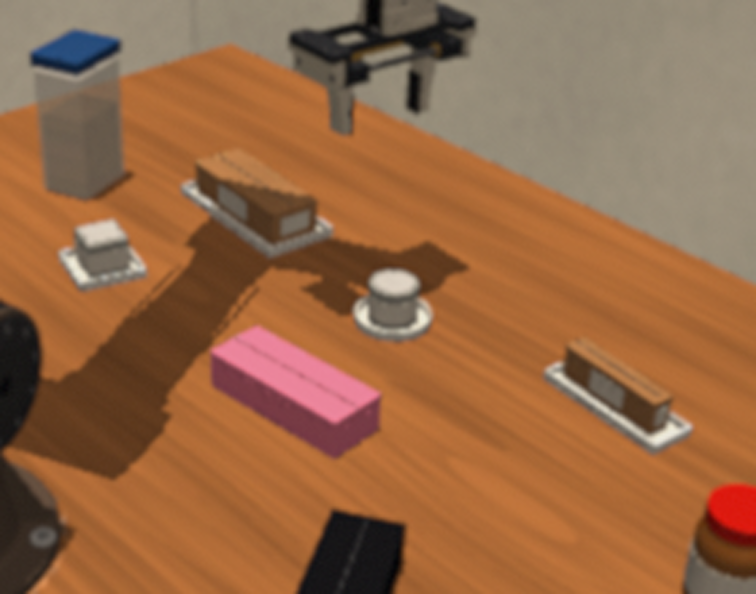

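All four lie flat in their trays: wide (255,200), square (103,250), round (393,300) and slim (617,390). The canister and jar have not moved and the gripper is clear.

```bash
python3 -c "
from plant import r
print(r.close_job())"
```

```text
the job is handed in; nothing more can be done
None
```

The job is handed in: the last picture shows all four groceries flat in their own trays with the canister and jar where they were, at about 33 s of the 115 s allowed, but hand-in gave no verdict.

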